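# Open the flat solvent tin's press-and-turn cap

## Robot

A 6-joint arm with a two-finger parallel gripper is mounted at the origin on the work surface. World frame = base frame: x ahead of the robot, y to its left, z up, the work surface at z = 0. Lengths are in m, angles in rad, forces in N, time in s.
With the tool pointing down it reaches from about 0.25 to 0.775 m from the base axis. Payload 4 kg.
Tool frame: the origin (TCP) lies midway between the tips of the shut fingers; the grasp point (between the pads) lies 19 mm behind it; z points along the fingers, x is the direction in which the jaws open and shut, and the axes are right-handed (so a half turn about z gives the same grasp; the last joint's range is limited). The gripper opens to 94 mm and grips with 3 to 60 N. Pads are 16 mm wide; open, the fingers measure 119 mm over their backs; the gripper's body (75 mm by 177 mm) begins 78 mm behind the grasp point.
Start: joints at [-1.251, 0.087, 1.371, -0, 1.684, -0.103], TCP at [0.226, -0.502, 0.206] pointing down, gripper open.
Joint ranges: [-3.1, 3.1], [-0.76, 2.03], [0.27, 2.55], [-1.08, 4.22], [0.17, 2.65], [-2.57, 2.57]. Speed limits (rad/s): [2.79, 2.79, 3.14, 3.14, 3.14, 3.14].

## Interface

Orientations are given as [roll, pitch, yaw] about the fixed x, y, z axes, in that order (R = Rz(yaw) Ry(pitch) Rx(roll)).
In Python, from bench import robot gives the robot as it stands.
- The arm moves only by the shell command python3 -m handwheel 'ROWS'. ROWS is a JSON object of lists of equal length, an entry for each row: "delta_pos": the shift along the tool's x, y, z in mm, a list of three; "rotation": the turn, a rotation vector about the tool's x, y, z in rad, a list of three; "claw": the closure, from -1 (fully open) to 1 (shut). In form: {"delta_pos": [[tx, ty, tz], ...], "rotation": [[wx, wy, wz], ...], "claw": [claw, ...]}. A call has exactly 8 rows; each row shifts and turns the commanded pose from where the row before left it, along the tool's axes as they then stand; what a row does not reach is not made up. A row lasts 1/8 s, in which the tool goes at most 62.5 mm and 10.7 degrees, less where a joint would pass 70% of its speed; a pose out of reach is approached as far as the arm can. A call with a gripper value outside its range is refused whole. The fingers move at their own pace and stop on an object; the grip force is fixed at half the most. Time passes only in rows, so rows that do not move let the fingers close, or fill a call up. It gives the time, the measured TCP pose, the force and the opening at its end, in the units of the state.
- robot.get_obs(): the state, without advancing time (a new reading comes with each control period).
- robot.snapshot(name): name is "scene" or "top"; returns a dict with "color" (420x560x3 uint8, red, green, blue), "intrinsics" (3x3 intrinsics, pixels), "k1" (the pictures are not rectified: a ray, as slopes to the right and down, at radius r is drawn at 1 + k1 r^2 times it, then the intrinsics apply), "eye" and "rotation" of the camera in the world. Camera axes: x right, y down, z forward; pixel columns grow to the right and rows downward; lengths in m; the calibration is good to about 2 mm. A picture is of the moment at which its call begins. There is no depth.
- robot.close_job(): hands the job in, once; it reports no verdict.
The state is a dict: "time": time; "joint_positions": joint angles; "qvel": joint speeds; "joint_torque": joint torques, N m; "tool_pos": TCP position; "ee_rot": TCP orientation; "wrist_force": force on the tool from outside, world axes, zero at the start; "wrist_torque": the same for the moment, N m; "width": finger opening in m.
Only numpy, scipy, OpenCV 4.12 (cv2) and the standard library are available. Lean on these libraries where they do the work, as an engineer would, in place of code of your own. Each camera call takes 0.05 s, during which the arm holds its last target.

## Task

Two metal solvent tins with the same black child-resistant cap stand in wooden cradles on the workbench. Open the cap of the flat rectangular tin: press it down firmly and, keeping it pressed, turn it a quarter turn anticlockwise seen from above, until its white collar is at its open stop, then let go. Do not open the round tin.

Things in the scene. Friction and masses are not known exactly. Their poses are not given: they have to be found in the camera images.
- flat_cap (a point): Centre of the top face of the cap to open: a round ribbed black cap, 46 mm across, 36 mm tall, z up, on the flat rectangular tin (bare metal, paper labels, 76 x 110 mm in plan, cap 16 mm off the middle of its top). The cap's top stands 219 mm above the bench; the tin's top is 66 mm lower, so there is free room beside and below the cap. The tin is fixed in its cradle. Goes down with the cap.
- flat_press (a joint): How far the flat tin's cap is pressed down, m: 0 up, 0.009 fully down; a spring lifts it when let go. Up, or pressed with less than about 5 N, the cap only spins or clicks round and the collar stays. From about 5 mm (8 N) its inner teeth grip the collar; pressed 6 to 8 mm (12 to 18 N) cap and collar turn together, after up to 0.3 rad of free play, needing under 0.1 N m.
- flat_collar (a joint): Turn of the white collar under the flat tin's cap, rad: 0 closed, 1.5 at the open stop, growing anticlockwise seen from above; starts at 0 and stays where it is turned to. Seen as a white tab low on the tin's top, reaching 32 mm from the cap's axis, that moves from one small dark pin to another.
- round_collar (a joint): Turn of the white collar under the identical cap on the round tin (bare metal, 96 mm across, cap in the middle), read in the same way; starts at 0, leave it closed. The round tin is fixed in its own cradle, on the other side of the robot's centre line from the flat tin.

How it is judged:
By the outcome, as a careful person would: the job done as asked, in the order asked, and still so for the second after the job is handed in, with the robot touching nothing.
It also fails if it takes over 32 s, if anything falls off the work surface, if the arm or the gripper's body presses on something with over 40 N, if the wrist force passes 120 N, or if a joint passes its speed limit or range.

## Working session

There is one attempt and no reset: what is moved stays moved. The work goes in short steps, Python scripts to look and compute and a shell command to move; the robot and the scene stay as the last step left them, time stands still between calls to the robot, and variables do not carry over. Pictures are saved under pics/ and viewed, and the job is handed in when it is done.

```bash
ls; mkdir -p pics; python3 - <<'E'
from bench import robot
import cv2
o=robot.get_obs()
for k,v in o.items(): print(k,v)
for n in("scene","top"):
    s=robot.snapshot(n)
    cv2.imwrite(f"pics/{n}0.png",s["color"][:,:,::-1])
    print(n,s["intrinsics"],s["k1"],s["eye"],s["rotation"])
E
```

```text
pics
time 0.0
joint_positions [-1.25111672e+00  8.79232942e-02  1.37226692e+00 -2.14046117e-05
  1.68359201e+00 -1.03119212e-01]
qvel [-0.00018116  0.00053682 -0.00139422 -0.00020135 -0.00236486 -0.0004136 ]
joint_torque [-6.92183512e-04 -3.40178168e+01 -3.02432585e+01  7.17940112e-02
  3.28671292e-02 -1.90014812e-04]
tool_pos [ 0.22547611 -0.5010465   0.20431509]
ee_rot [-3.14138843e+00  2.18012539e-03 -1.14799967e+00]
wrist_force [ 0.79480861 -0.42408772  0.9557066 ]
wrist_torque [ 0.03839797 -0.0195789  -0.0055015 ]
width 0.09376373426850042
scene [[513.43977428   0.         285.68494762]
 [  0.         513.43977428 212.85566187]
 [  0.           0.           1.        ]] -0.04920670562343276 [ 1.18681427 -0.49058584  0.77581671] [-2.18280354  0.01713899  0.89407069]
top [[438.31942068   0.         283.44376102]
 [  0.         438.31942068 211.56181446]
 [  0.           0.           1.        ]] -0.11526353782731635 [0.45278911 0.01343623 1.04098057] [-3.01363218 -0.02156308 -1.57916052]
```

View pics/scene0.png

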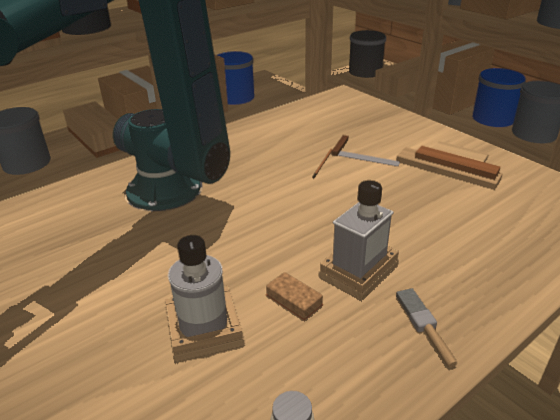

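View pics/top0.png

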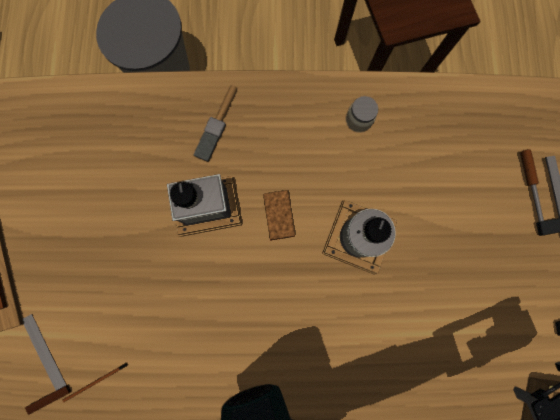

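The scene view shows the flat tin at about (362,240) with its cap top at (370,187), and the round tin at (200,295) with its cap at (192,245). In the top view the flat tin's cap is at (182,194) and the round tin's is at (377,230). Next I'll mask the cap and cast rays.

```bash
cat > h.py <<'E'
import numpy as np, cv2
from scipy.spatial.transform import Rotation as R
from bench import robot
def cam(n):
    s=robot.snapshot(n); s["Rm"]=R.from_euler("xyz",s["rotation"]).as_matrix(); return s
def ray(s,u,v):
    K=s["intrinsics"]; d=np.array([(u-K[0,2])/K[0,0],(v-K[1,2])/K[1,1]]); x=d.copy()
    for _ in range(20): x=d/(1+s["k1"]*(x@x))
    return s["Rm"]@np.array([x[0],x[1],1.])
def onplane(s,u,v,z):
    r=ray(s,u,v); e=np.array(s["eye"]); return e+r*(z-e[2])/r[2]
def proj(s,P):
    p=s["Rm"].T@(np.array(P)-s["eye"]); x=p[:2]/p[2]; x=x*(1+s["k1"]*(x@x)); K=s["intrinsics"]
    return np.array([K[0,0]*x[0]+K[0,2],K[1,1]*x[1]+K[1,2]])
E
python3 - <<'E'
from h import *
for n,(u,v),w in(("scene",(365,205),45),("top",(190,195),40)):
    s=cam(n); c=s["color"][:,:,::-1]
    k=c[v-w:v+w,u-w:u+w]; 
    z=cv2.convertScaleAbs(cv2.resize(k,(600,600),interpolation=cv2.INTER_CUBIC),alpha=1.8)
    cv2.imwrite(f"pics/z_{n}.png",z)
    m=(c.max(2)<45).astype(np.uint8)
    nn,l,st,ce=cv2.connectedComponentsWithStats(m)
    for i in range(1,nn):
        if st[i,4]>80 and abs(ce[i][0]-u)<w and abs(ce[i][1]-v)<w: print(n,st[i],ce[i])
s=cam("top"); print(onplane(s,182,194,.219))
s=cam("scene"); print(onplane(s,370,187,.219))
E
```

```text
top [181 180  50  45 213] [219.04225352 206.76056338]
top [170 182  28  26 540] [183.7        194.42777778]
[0.59320715 0.18770356 0.219     ]
[0.60144299 0.18655385 0.219     ]
```

View pics/z_scene.png

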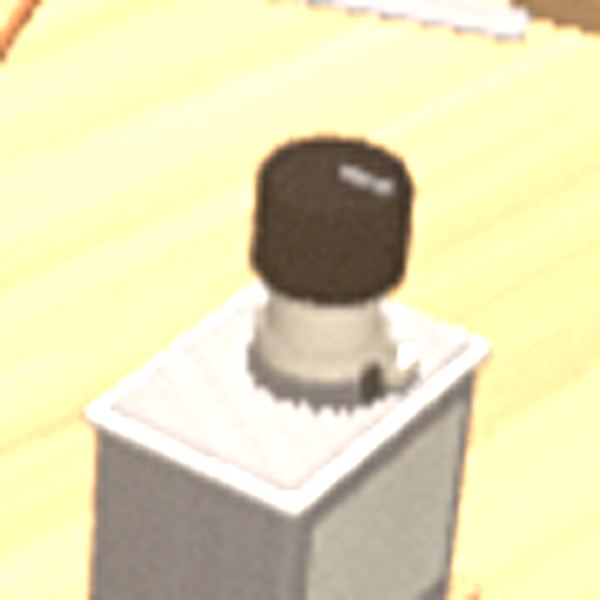

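View pics/z_top.png

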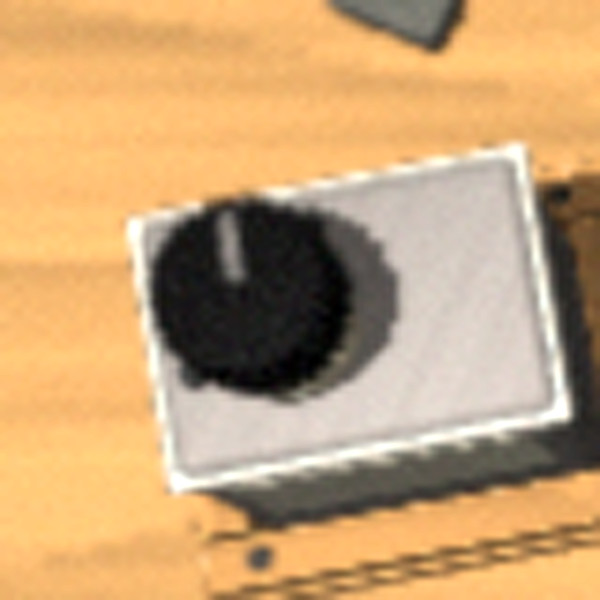

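```bash
python3 - <<'E'
from h import *
T=cam("top");S=cam("scene")
print("top",onplane(T,182.1,193.5,.219)); print("scene",onplane(S,369.8,186.3,.219))
A=[];b=[]
for s,u,v in((T,182.1,193.5),(S,369.8,186.3)):
    r=ray(s,u,v); r/=np.linalg.norm(r); P=np.eye(3)-np.outer(r,r); A.append(P); b.append(P@s["eye"])
print("tri",np.linalg.lstsq(np.vstack(A),np.hstack(b),rcond=None))
# tin top rect corners, crops
f=lambda x,o,k:(np.array(x)+.5)/k-.5+o
ct=[f(p,(150,155),7.5) for p in((131,222),(524,150),(571,416),(178,490))]
C=np.array([onplane(T,*p,.153) for p in ct]); print(C,C.mean(0)); print(np.linalg.norm(C-np.roll(C,-1,0),axis=1))
cs=[f(p,(320,160),600/90) for p in((88,413),(297,508),(490,350))]
D=np.array([onplane(S,*p,.153) for p in cs]); print(D,(D[0]+D[2])/2); print(np.linalg.norm(D[1:]-D[:-1],axis=1))
for P in ([.594,.188,.219],[.598,.188,.219]): print(proj(T,P),proj(S,P))
E
```

```text
top [0.59417115 0.18753425 0.219     ]
scene [0.59933433 0.18818743 0.219     ]
tri (array([0.5958402 , 0.18957487, 0.21626622]), array([6.65175682e-06]), np.int32(3), array([1.41421356, 1.24399764, 0.6726588 ]))
[[0.62530337 0.23338365 0.153     ]
 [0.64469123 0.12494429 0.153     ]
 [0.57070866 0.11125574 0.153     ]
 [0.5509929  0.21844466 0.153     ]] [0.59792404 0.17200708 0.153     ]
[0.1101589  0.07523827 0.10898704 0.07579723]
[[0.57498455 0.11147069 0.153     ]
 [0.65000966 0.1260852  0.153     ]
 [0.63209538 0.23167142 0.153     ]] [0.60353996 0.17157105 0.153     ]
[0.07643528 0.10709515]
[181.85517083 193.59032945] [367.82369597 185.2678086 ]
[181.90435169 191.51982463] [369.25642124 186.06495902]
```

The two views put the cap at about (0.595–0.599, 0.188), so I'll take (0.597, 0.188) for now and refine it with the gripper in view. First I raise the tool, then move across.

```bash
python3 -m handwheel '{"delta_pos":[[0,0,-50],[0,0,-50],[-34,-44.4,0],[-34,-44.4,0],[-34,-44.4,0],[-34,-44.4,0],[-34,-44.4,0],[-34,-44.4,0]],"rotation":[[0,0,0],[0,0,0],[0,0,0],[0,0,0],[0,0,0],[0,0,0],[0,0,0],[0,0,0]],"claw":[-1,-1,-1,-1,-1,-1,-1,-1]}'
```

```text
time: 1.4
tool_pos: [0.3854, -0.2046, 0.3057]
ee_rot: [-3.141, -0.001, -1.148]
wrist_force: [0.4, -0.2, -0.7]
width: 0.0941
```

```bash
python3 -m handwheel '{"delta_pos":[[-34,-44.4,0],[-34,-44.4,0],[-34,-44.4,0],[-34,-44.4,0],[-34,-44.4,0],[-34,-44.4,0],[-34,-44.4,0],[-34,-44.4,0]],"rotation":[[0,0,0],[0,0,0],[0,0,0],[0,0,0],[0,0,0],[0,0,0],[0,0,0],[0,0,0]],"claw":[-1,-1,-1,-1,-1,-1,-1,-1]}'
python3 - <<'E'
from h import *
o=robot.get_obs(); print(o["tool_pos"],o["ee_rot"],o["joint_positions"])
for n in("scene","top"):
    s=cam(n); c=cv2.convertScaleAbs(s["color"][:,:,::-1],alpha=1.6); cv2.imwrite(f"pics/{n}1.png",c)
    u,v=proj(s,o["tool_pos"]); print(n,u,v)
    x,y=int(u)-75,int(v)-50
    if n=="top": x,y=110,120
    k=c[max(y,0):y+150,max(x,0):x+150]; cv2.imwrite(f"pics/z_{n}1.png",cv2.resize(k,None,fx=4,fy=4,interpolation=cv2.INTER_CUBIC)); print(x,y)
E
```

```text
time: 2.4
tool_pos: [0.5979, 0.1893, 0.3055]
ee_rot: [-3.141, -0.0, -1.148]
wrist_force: [1.0, -0.9, 0.3]
width: 0.0942
[0.59789788 0.18930675 0.30547751] [-3.14130207e+00 -4.32573061e-04 -1.14787082e+00] [ 2.16466334e-01  2.69528192e-01  9.63285750e-01 -3.85584823e-04
  1.90840560e+00  1.36420931e+00]
scene 373.03607382352914 147.97717103004945
298 97
top 170.7186531667836 182.8634194199995
110 120
```

View pics/z_scene1.png

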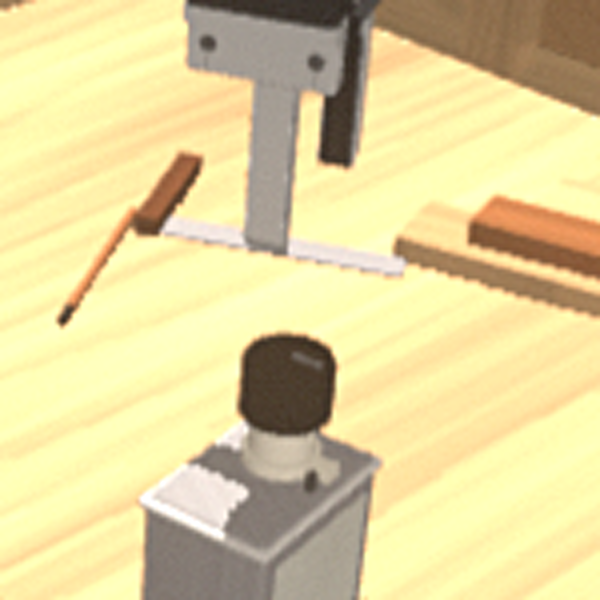

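View pics/z_top1.png

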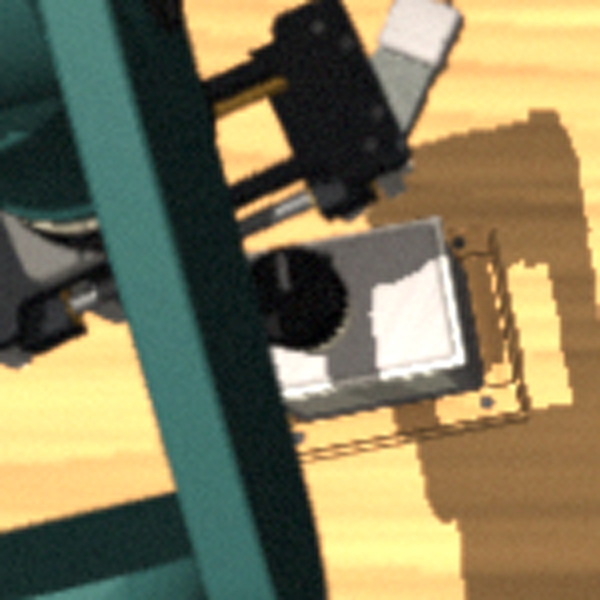

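```bash
python3 - <<'E'
from h import *
o=robot.get_obs(); p=o["tool_pos"]; Rt=R.from_euler("xyz",o["ee_rot"]).as_matrix()
s=cam("scene")
for x in(.047,.0595,-.047,-.0595):
  for y in(-.008,.008): 
    q=proj(s,p+Rt@np.array([x,y,0])); print(x,y,q,(q-[298,97])*4)
for c in((369.8,186.3),(368.8,186.9),(367.9,187.3)): print(onplane(s,*c,.219))
E
```

```text
0.047 -0.008 [370.04581377 160.86408066] [288.18325507 255.45632263]
0.047 0.008 [361.94513795 159.06691893] [255.7805518  248.26767573]
0.0595 -0.008 [367.83567857 163.87926684] [279.34271427 267.51706738]
0.0595 0.008 [359.67010241 162.04681517] [246.68040964 260.18726068]
-0.047 -0.008 [385.38542865 139.92767245] [349.5417146  171.71068981]
-0.047 0.008 [377.74459162 138.36560389] [318.9783665  165.46241557]
-0.0595 -0.008 [387.26915517 137.35552747] [357.07662068 161.42210988]
-0.0595 0.008 [379.6859191  135.82114366] [326.74367638 155.28457462]
[0.59933433 0.18818743 0.219     ]
[0.59961116 0.18497792 0.219     ]
[0.59949055 0.1824847  0.219     ]
```

```bash
python3 - <<'E'
import cv2
i=cv2.imread("pics/scene1.png"); k=i[110:170,345:405]; cv2.imwrite("pics/zz.png",cv2.resize(k,(600,600),interpolation=cv2.INTER_NEAREST))
E
```

```text
(no output)
```

View pics/zz.png

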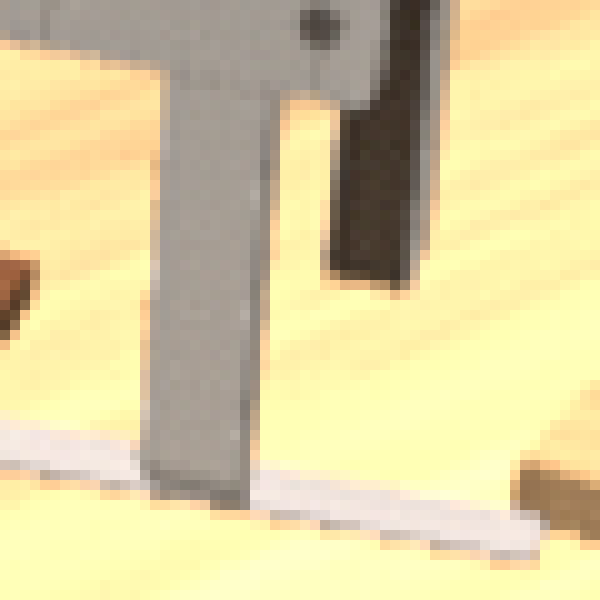

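In the scene view the finger tips land within about 1 px of where the robot's own pose puts them. The scene estimate therefore holds, and the tool is about 1–2 mm off the cap axis. Next I make that small correction and lower the open fingers around the cap.

```bash
python3 -m handwheel '{"delta_pos":[[0.8,1,0],[0,0,25],[0,0,25],[0,0,25],[0,0,20],[0,0,15],[0,0,7],[0,0,0]],"rotation":[[0,0,0],[0,0,0],[0,0,0],[0,0,0],[0,0,0],[0,0,0],[0,0,0],[0,0,0]],"claw":[-1,-1,-1,-1,-1,-1,-1,-1]}'
python3 - <<'E'
from h import *
o=robot.get_obs(); p=o["tool_pos"]; print(p,o["wrist_force"])
Rt=R.from_euler("xyz",o["ee_rot"]).as_matrix()
s=cam("scene"); c=cv2.convertScaleAbs(s["color"][:,:,::-1],alpha=1.8)
cv2.imwrite("pics/z2.png",cv2.resize(c[150:250,320:420],(600,600),interpolation=cv2.INTER_CUBIC))
for x in(.047,.0595,-.047):
  for y in(-.008,.008): 
    q=proj(s,p+Rt@np.array([x,y,0])); print(x,y,(q-[320,150])*6)
s=cam("top"); c=cv2.convertScaleAbs(s["color"][:,:,::-1],alpha=1.8)
cv2.imwrite("pics/t2.png",cv2.resize(c[140:240,130:230],(600,600),interpolation=cv2.INTER_CUBIC))
E
```

```text
time: 3.55
tool_pos: [0.5966, 0.186, 0.1886]
ee_rot: [-3.142, -0.0, -1.149]
wrist_force: [0.6, 0.0, 0.5]
width: 0.0938
[0.5965594  0.18595366 0.18863602] [0.57333688 0.02406902 0.47032274]
0.047 -0.008 [256.59309091 367.70601034]
0.047 0.008 [211.29031357 355.85284876]
0.0595 -0.008 [243.49925541 387.29056278]
0.0595 0.008 [197.86491209 375.21822134]
-0.047 -0.008 [347.95313395 230.94778625]
-0.047 0.008 [305.01449052 220.56722244]
```

View pics/z2.png

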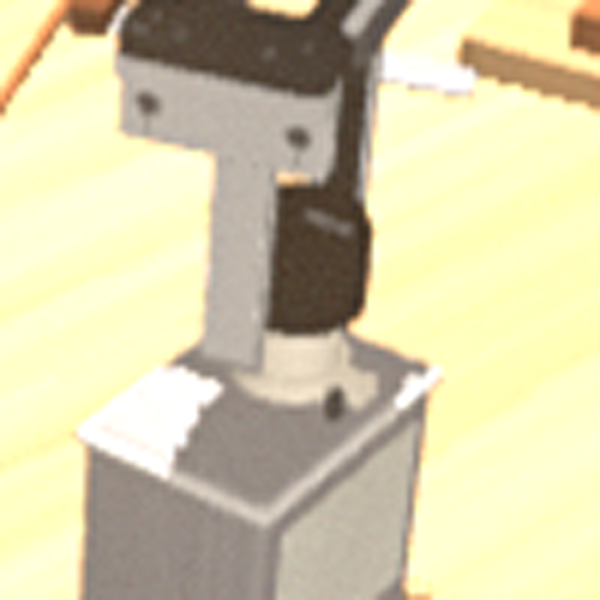

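View pics/t2.png

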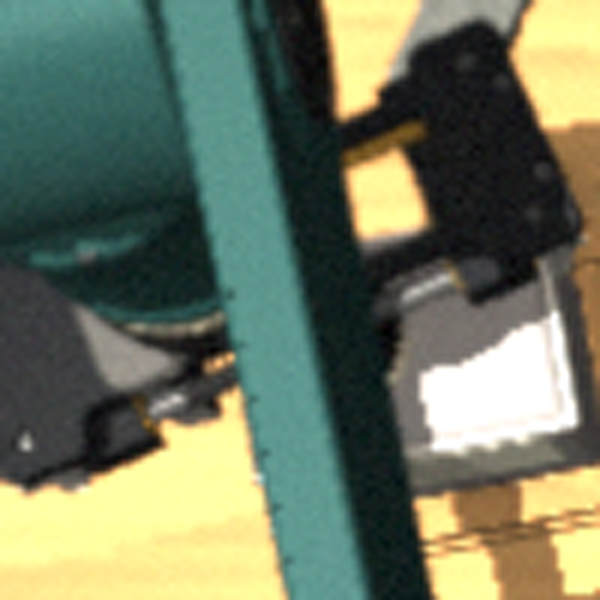

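```bash
python3 -m handwheel '{"delta_pos":[[-1.5,-0.8,0],[0,0,0],[0,0,0],[0,0,0],[0,0,0],[0,0,0],[0,0,0],[0,0,0]],"rotation":[[0,0,0],[0,0,0],[0,0,0],[0,0,0],[0,0,0],[0,0,0],[0,0,0],[0,0,0]],"claw":[-1,1,1,1,1,1,1,1]}'
python3 - <<'E'
from h import *
o=robot.get_obs(); print(o["tool_pos"],o["wrist_force"],o["wrist_torque"],o["width"])
E
```

```text
time: 4.65
tool_pos: [0.5955, 0.1909, 0.1884]
ee_rot: [3.142, 0.005, -1.146]
wrist_force: [-2.1, 6.2, 0.1]
width: 0.0461
[0.59554028 0.19091445 0.18843594] [-2.11022249  6.24945518  0.09349689] [0.97525709 0.44883058 0.04248996] 0.0461338846177785
```

The cap is gripped, with the opening at 46.1 mm. The 6.6 N side force shows the cap axis is about 3.4 mm further along tool −x. I'll centre on it, then press in stages.

```bash
python3 -m handwheel '{"delta_pos":[[-3.5,0,0],[0,0,0],[0,0,2],[0,0,2],[0,0,2],[0,0,0],[0,0,0],[0,0,0]],"rotation":[[0,0,0],[0,0,0],[0,0,0],[0,0,0],[0,0,0],[0,0,0],[0,0,0],[0,0,0]],"claw":[1,1,1,1,1,1,1,1]}'
python3 - <<'E'
from h import *
o=robot.get_obs(); print(o["tool_pos"],o["wrist_force"],o["wrist_torque"],o["width"])
E
```

```text
time: 5.65
tool_pos: [0.5955, 0.1912, 0.1839]
ee_rot: [-3.14, -0.0, -1.148]
wrist_force: [-1.9, 0.3, 4.9]
width: 0.0458
[0.59547935 0.19121182 0.18387766] [-1.94550481  0.2704936   4.85919395] [-0.05067077  0.32217315 -0.03256466] 0.045813011095638206
```

```bash
python3 -m handwheel '{"delta_pos":[[0,0.8,1.5],[0,0,1.5],[0,0,2],[0,0,0],[0,0,0],[0,0,0],[0,0,0],[0,0,0]],"rotation":[[0,0,0],[0,0,0],[0,0,0],[0,0,0],[0,0,0],[0,0,0],[0,0,0],[0,0,0]],"claw":[1,1,1,1,1,1,1,1]}'
python3 - <<'E'
from h import *
o=robot.get_obs(); print(o["tool_pos"],o["wrist_force"],o["wrist_torque"],o["width"])
E
```

```text
time: 6.65
tool_pos: [0.5955, 0.1912, 0.1815]
ee_rot: [-3.136, -0.001, -1.148]
wrist_force: [-2.3, 0.8, 12.1]
width: 0.0456
[0.5955365  0.19123636 0.18151701] [-2.27013569  0.77778302 12.14304638] [-0.02779115  0.56561467  0.04346251] 0.04562008388563011
```

```bash
python3 -m handwheel '{"delta_pos":[[0,0,1.5],[0,0,0],[0,0,0],[0,0,0],[0,0,0],[0,0,0],[0,0,0],[0,0,0]],"rotation":[[0,0,0],[0,0,0],[0,0,-0.1],[0,0,-0.14],[0,0,-0.14],[0,0,-0.14],[0,0,-0.14],[0,0,-0.14]],"claw":[1,1,1,1,1,1,1,1]}'
python3 - <<'E'
from h import *
o=robot.get_obs(); print(o["tool_pos"],o["wrist_force"],o["wrist_torque"],o["width"],o["ee_rot"])
E
```

```text
time: 7.65
tool_pos: [0.596, 0.1908, 0.1809]
ee_rot: [-3.138, -0.006, -0.344]
wrist_force: [-1.8, -1.3, 13.0]
width: 0.0459
[0.59599661 0.19083783 0.1809124 ] [-1.84312649 -1.30833284 12.9887212 ] [-0.18553501  0.58122847 -0.02983834] 0.045854318031404245 [-3.13832799 -0.00622884 -0.34399529]
```

```bash
python3 -m handwheel '{"delta_pos":[[0,0,0.3],[0,0,0],[0,0,0],[0,0,0],[0,0,0],[0,0,0],[0,0,0],[0,0,0]],"rotation":[[0,0,-0.14],[0,0,-0.14],[0,0,-0.14],[0,0,-0.14],[0,0,-0.1],[0,0,-0.08],[0,0,0],[0,0,0]],"claw":[1,1,1,1,1,1,1,1]}'
python3 - <<'E'
from h import *
o=robot.get_obs(); print(o["tool_pos"],o["wrist_force"],o["wrist_torque"],o["width"],o["ee_rot"])
s=cam("scene"); c=cv2.convertScaleAbs(s["color"][:,:,::-1],alpha=1.8)
cv2.imwrite("pics/z3.png",cv2.resize(c[150:250,320:420],(600,600),interpolation=cv2.INTER_CUBIC))
E
```

```text
time: 8.65
tool_pos: [0.5966, 0.1908, 0.1809]
ee_rot: [3.139, -0.008, 0.391]
wrist_force: [-0.6, -1.4, 13.3]
width: 0.046
[0.59662645 0.19078351 0.18086328] [-0.58918223 -1.4448504  13.34708217] [-0.23416406  0.37155534 -0.02639031] 0.04600799195133234 [ 3.13914626 -0.00823377  0.39146752]
```

View pics/z3.png

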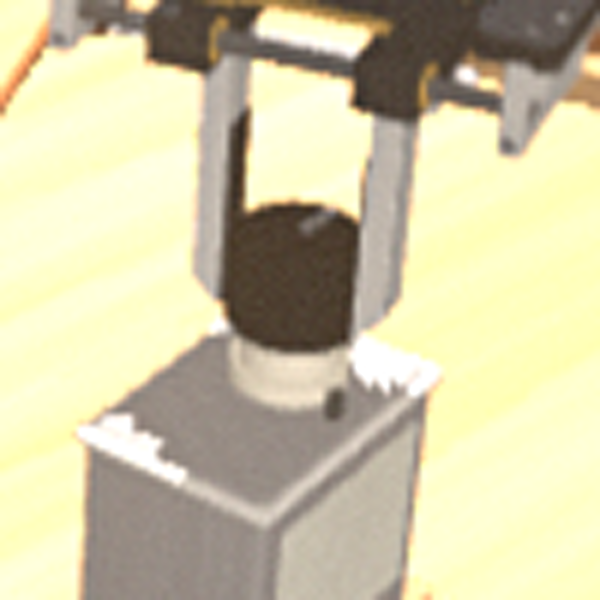

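The tab has left the closed pin at about (375,380) in this crop, so the collar is turning with the cap. I carry on to the stop.

```bash
python3 -m handwheel '{"delta_pos":[[0,0,0.5],[0,0,0],[0,0,0],[0,0,0],[0,0,0],[0,0,0],[0,0,0],[0,0,0]],"rotation":[[0,0,-0.06],[0,0,-0.06],[0,0,-0.06],[0,0,-0.06],[0,0,-0.05],[0,0,-0.05],[0,0,0],[0,0,0]],"claw":[1,1,1,1,1,1,1,1]}'
python3 - <<'E'
from h import *
o=robot.get_obs(); print(o["tool_pos"],o["wrist_force"],o["wrist_torque"],o["width"],o["ee_rot"],o["joint_torque"][5])
E
```

```text
time: 9.7
tool_pos: [0.5969, 0.1908, 0.1813]
ee_rot: [3.136, -0.008, 0.732]
wrist_force: [-1.7, 0.1, 15.9]
width: 0.0459
[0.59689545 0.19083823 0.18134593] [-1.73135864  0.08931469 15.94346925] [-0.31547282  0.41470028  0.08009894] 0.04593251990784684 [ 3.13574818 -0.00817989  0.73153288] 0.03120236098766327
```

```bash
python3 - <<'E'
from h import *
s=cam("scene"); c=cv2.convertScaleAbs(s["color"][:,:,::-1],alpha=1.8)
a=cv2.resize(c[150:250,320:420],(590,590),interpolation=cv2.INTER_CUBIC)
cv2.imwrite("pics/z4.png",a)
s=cam("top"); c=cv2.convertScaleAbs(s["color"][:,:,::-1],alpha=1.8)
cv2.imwrite("pics/t4.png",cv2.resize(c[140:240,130:230],(590,590),interpolation=cv2.INTER_CUBIC))
o=robot.get_obs(); print(o["tool_pos"],o["wrist_force"],o["wrist_torque"])
E
```

```text
[0.59689151 0.19089412 0.18132033] [-0.90761947 -0.58330182 16.26499676] [-0.33774888  0.38782572  0.05427879]
```

View pics/z4.png

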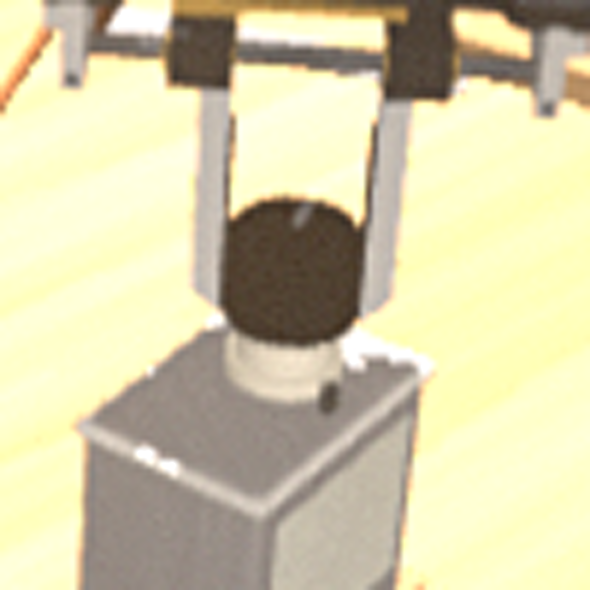

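View pics/t4.png

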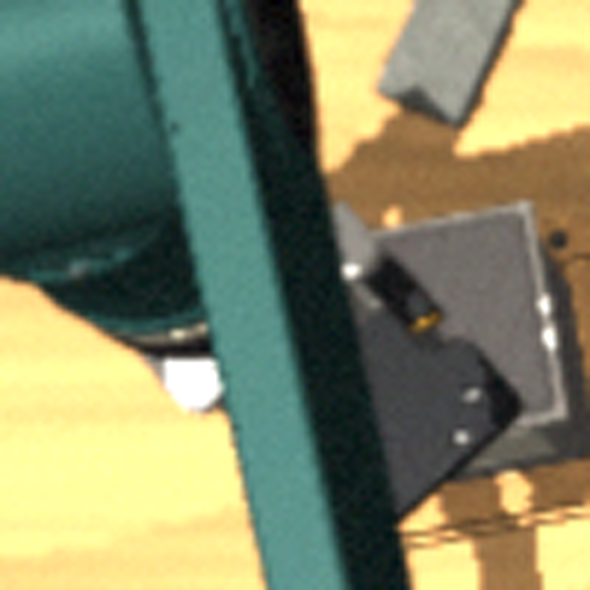

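```bash
python3 -m handwheel '{"delta_pos":[[0,0,0],[0,0,0],[0,0,0],[0,0,0],[0,0,0],[0,0,0],[0,0,0],[0,0,0]],"rotation":[[0,0,0],[0,0,-0.03],[0,0,-0.03],[0,0,-0.03],[0,0,-0.03],[0,0,-0.03],[0,0,-0.03],[0,0,-0.03]],"claw":[1,1,1,1,1,1,1,1]}'
python3 - <<'E'
from h import *
o=robot.get_obs(); print(o["tool_pos"],o["wrist_force"],o["wrist_torque"],o["width"],o["ee_rot"],o["joint_torque"][5])
s=cam("scene"); c=cv2.convertScaleAbs(s["color"][:,:,::-1],alpha=1.8)
cv2.imwrite("pics/z5.png",cv2.resize(c[150:250,320:420],(590,590),interpolation=cv2.INTER_CUBIC))
E
```

```text
time: 10.8
tool_pos: [0.5971, 0.191, 0.1807]
ee_rot: [3.134, -0.007, 0.942]
wrist_force: [-0.8, -0.6, 14.7]
width: 0.0456
[0.59705715 0.19101049 0.18070017] [-0.8227618  -0.600458   14.66884708] [-0.15033079  0.12980021 -0.06764223] 0.04557349322216583 [ 3.13437825 -0.00692253  0.94241072] 0.12592511717230082
```

View pics/z5.png

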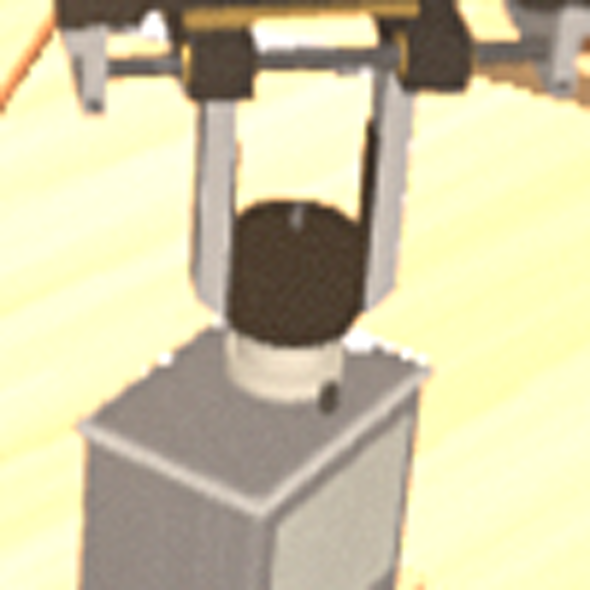

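By the mark on the cap, it has turned about 2.08 rad with the gripper and not slipped, which should be past the stop. I'll let go, lift clear and look for the tab.

```bash
python3 -m handwheel '{"delta_pos":[[0,0,0],[0,0,0],[0,0,0],[0,0,-12],[0,0,-40],[0,0,-40],[0,0,-40],[0,0,0]],"rotation":[[0,0,0],[0,0,0],[0,0,0],[0,0,0],[0,0,0],[0,0,0],[0,0,0],[0,0,0]],"claw":[-1,-1,-1,-1,-1,-1,-1,-1]}'
python3 - <<'E'
from h import *
o=robot.get_obs(); print(o["tool_pos"],o["wrist_force"],o["width"])
f=lambda x,o,k:(np.array(x)+.5)/k-.5+o
s=cam("scene"); c=cv2.convertScaleAbs(s["color"][:,:,::-1],alpha=1.8)
cv2.imwrite("pics/z6.png",cv2.resize(c[150:250,320:420],(590,590),interpolation=cv2.INTER_CUBIC))
t=cam("top"); c=cv2.convertScaleAbs(t["color"][:,:,::-1],alpha=1.8)
cv2.imwrite("pics/t6.png",cv2.resize(c[140:240,130:230],(590,590),interpolation=cv2.INTER_CUBIC))
ax=np.array([.5965,.191])
for n,q in(("pin scene",onplane(s,*f((370,380),(320,160),600/90),.157)),("tab scene",onplane(s,*f((405,360),(320,160),600/90),.16)),("pin top",onplane(t,*f((190,380),(150,155),7.5),.157))):
    d=q[:2]-ax; print(n,q,np.hypot(*d),np.degrees(np.arctan2(d[1],d[0])))
E
```

```text
time: 11.85
tool_pos: [0.5959, 0.1913, 0.3127]
ee_rot: [3.135, -0.007, 0.942]
wrist_force: [-0.7, 0.9, 0.4]
width: 0.0939
[0.59593186 0.19131373 0.31273874] [-0.66932391  0.92776018  0.41672221] 0.09388450643864041
pin scene [0.62255074 0.18633801 0.157     ] 0.026464606937728914 -10.146145921094153
tab scene [0.62492166 0.199255   0.16      ] 0.029596214149203555 16.195805273144213
pin top [0.58065163 0.21493532 0.157     ] 0.02870662295777551 123.50986765235508
```

View pics/z6.png

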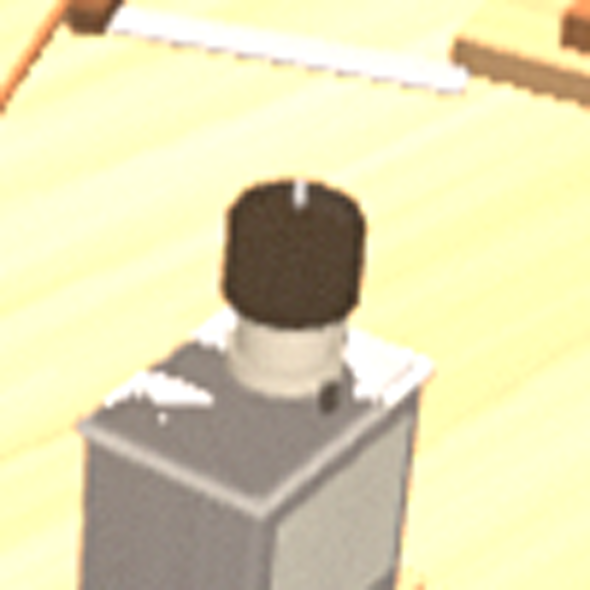

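View pics/t6.png

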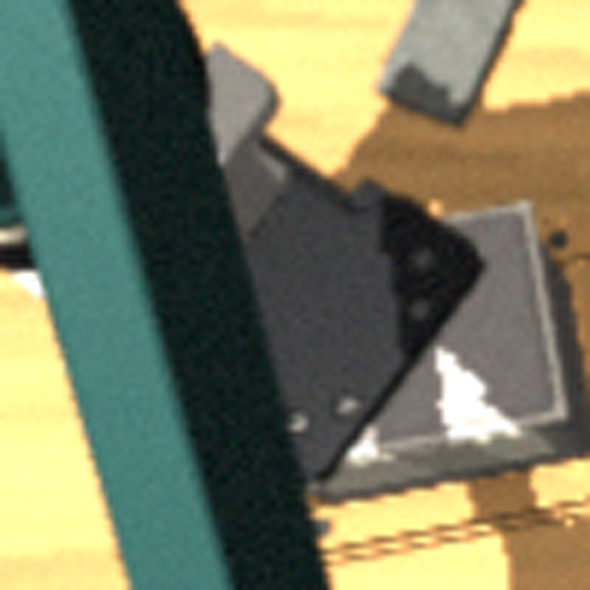

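```bash
python3 -m handwheel '{"delta_pos":[[-36,10,0],[-36,10,0],[-36,10,0],[-36,10,0],[-36,10,0],[-36,10,0],[0,0,0],[0,0,0]],"rotation":[[0,0,0],[0,0,0],[0,0,0],[0,0,0],[0,0,0],[0,0,0],[0,0,0],[0,0,0]],"claw":[-1,-1,-1,-1,-1,-1,-1,-1]}'
python3 - <<'E'
from h import *
o=robot.get_obs(); print(o["tool_pos"])
t=cam("top"); c=cv2.convertScaleAbs(t["color"][:,:,::-1],alpha=1.8)
cv2.imwrite("pics/t7.png",cv2.resize(c[155:235,150:230],(600,600),interpolation=cv2.INTER_CUBIC))
ax=np.array([.5965,.191])
for a in(16,60,80,90,100,110,123):
    for r in(.024,.032):
        q=proj(t,[ax[0]+r*np.cos(np.radians(a)),ax[1]+r*np.sin(np.radians(a)),.160]); print(a,r,(q-[150,155])*7.5)
E
```

```text
time: 12.95
tool_pos: [0.5158, -0.0185, 0.3057]
ee_rot: [-3.139, 0.001, 0.942]
wrist_force: [-0.5, -0.0, -0.2]
width: 0.0935
[ 0.51578848 -0.01852672  0.30569669]
16 0.024 [250.86444613 233.54186112]
16 0.032 [243.52290949 205.90032837]
60 0.024 [198.30200949 273.91242095]
60 0.032 [173.49183318 259.63586363]
80 0.024 [187.19878035 302.35867866]
80 0.032 [158.66051747 297.52340242]
90 0.024 [185.48593751 317.49215585]
90 0.032 [156.35442891 317.69074229]
100 0.024 [186.4338109  332.62714672]
100 0.032 [157.59347932 337.86850369]
110 0.024 [190.01863677 347.30400586]
110 0.032 [162.3489644  357.44402393]
123 0.024 [198.44041515 364.96613041]
123 0.032 [173.55193086 381.0131757 ]
```

View pics/t7.png

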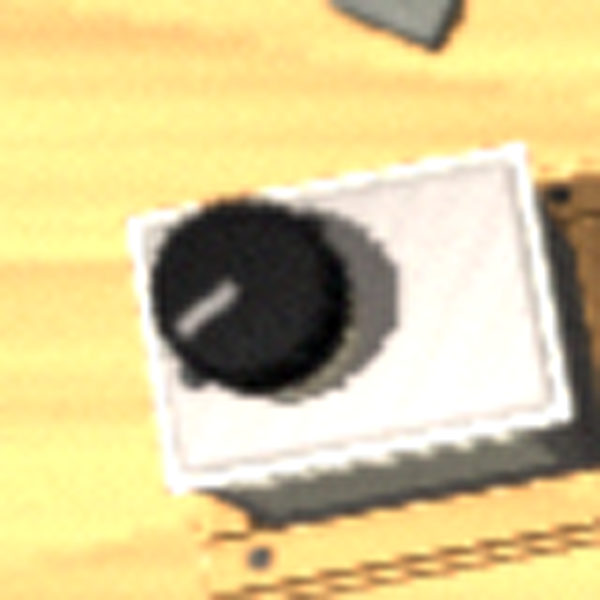

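```bash
python3 - <<'E'
from h import *
t=cam("top"); b=t["color"][:,:,::-1]; a=cv2.imread("pics/top0.png")
s=cam("scene"); sb=s["color"][:,:,::-1]; sa=cv2.imread("pics/scene0.png")
g=lambda i,x,y,w:cv2.resize(i[y:y+w,x:x+w],(390,390),interpolation=cv2.INTER_NEAREST)
cv2.imwrite("pics/c8.png",cv2.convertScaleAbs(np.vstack([np.hstack([g(a,164,178,32),g(b,164,178,32)])]),alpha=1.5))
cv2.imwrite("pics/d8.png",cv2.convertScaleAbs(np.hstack([g(sa,350,178,42),g(sb,350,178,42)]),alpha=1.3))
ax=np.array([.5965,.191])
for th in(16,60,70,80,90,100,110):
    for r,z in((.032,.158),(.032,.162)):
        q=proj(s,[ax[0]+r*np.cos(np.radians(th)),ax[1]+r*np.sin(np.radians(th)),z]); print(th,r,z,((q-[350,178])*390/42).round())
cv2.imwrite("pics/full8.png",s["color"][:,:,::-1])
E
```

```text
16 0.032 0.158 [290. 341.]
16 0.032 0.162 [292. 327.]
60 0.032 0.158 [299. 282.]
60 0.032 0.162 [300. 267.]
70 0.032 0.158 [289. 268.]
70 0.032 0.162 [291. 254.]
80 0.032 0.158 [276. 256.]
80 0.032 0.162 [278. 241.]
90 0.032 0.158 [260. 245.]
90 0.032 0.162 [261. 230.]
100 0.032 0.158 [240. 235.]
100 0.032 0.162 [242. 221.]
110 0.032 0.158 [219. 228.]
110 0.032 0.162 [220. 213.]
```

View pics/c8.png

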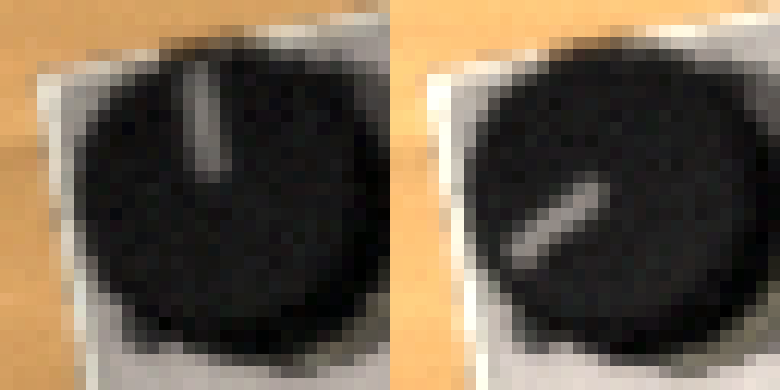

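View pics/d8.png

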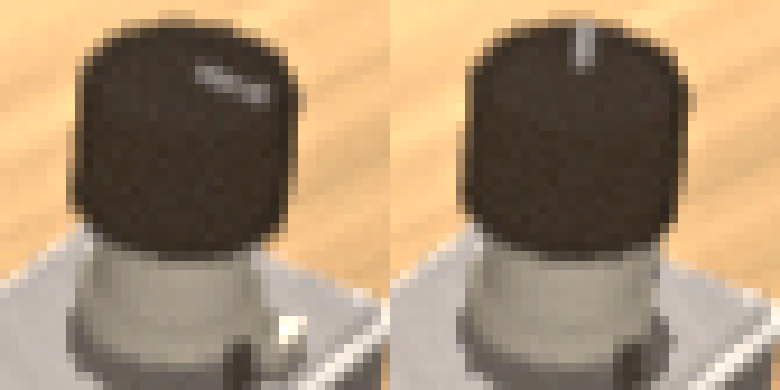

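The tab is gone from the right side in the scene view: it was at (290,330) in the crop before, and the neck's right side is now clear. That puts it behind the neck at 90° or more, which I read as the collar at 1.3 rad or more. The stop itself is hidden in both views and I felt no clear end torque, so I'll re-grip, press harder and turn further until the stop can be felt. There is time for that.

```bash
python3 -m handwheel '{"delta_pos":[[36,-10,0],[36,-10,0],[36,-10,0],[36,-10,0],[36,-10,0],[36,-10,0],[0,0,0],[0,0,20]],"rotation":[[0,0,0],[0,0,0],[0,0,0],[0,0,0],[0,0,0],[0,0,0],[0,0,0],[0,0,0]],"claw":[-1,-1,-1,-1,-1,-1,-1,-1]}' && python3 -m handwheel '{"delta_pos":[[0,0,30],[0,0,30],[0,0,25],[0,0,13],[0,0,0],[0,0,0],[0,0,0],[0,0,0]],"rotation":[[0,0,0],[0,0,0],[0,0,0],[0,0,0],[0,0,0],[0,0,0],[0,0,0],[0,0,0]],"claw":[-1,-1,-1,-1,1,1,1,1]}'
python3 - <<'E'
from h import *
o=robot.get_obs(); print(o["tool_pos"],o["wrist_force"],o["wrist_torque"],o["width"],o["ee_rot"],o["joint_torque"][5])
E
```

```text
time: 14.1
tool_pos: [0.5952, 0.1917, 0.2886]
ee_rot: [3.139, -0.002, 0.944]
wrist_force: [0.6, -0.4, -0.6]
width: 0.0942
time: 15.1
tool_pos: [0.595, 0.1911, 0.1901]
ee_rot: [3.14, -0.001, 0.942]
wrist_force: [0.5, -0.5, 1.0]
width: 0.0576
[0.59500113 0.19107121 0.19012784] [ 0.49319213 -0.45134015  0.99523569] [ 0.00532846 -0.13332365 -0.01090451] 0.057562089475706936 [ 3.14041562e+00 -1.17947692e-03  9.42037931e-01] 2.7755681912822183e-05
```

```bash
python3 -m handwheel '{"delta_pos":[[0,0,0],[0,0,0],[0,0,0],[0,0,3],[0,0,3],[0,0,3],[0,0,3],[0,0,2]],"rotation":[[0,0,0],[0,0,0],[0,0,0],[0,0,0],[0,0,0],[0,0,0],[0,0,0],[0,0,0]],"claw":[1,1,1,1,1,1,1,1]}'
python3 - <<'E'
from h import *
o=robot.get_obs(); print(o["tool_pos"],o["wrist_force"],o["wrist_torque"],o["width"],o["ee_rot"],o["joint_torque"][5])
E
```

```text
time: 16.1
tool_pos: [0.5956, 0.1918, 0.181]
ee_rot: [3.137, -0.006, 0.943]
wrist_force: [-1.6, 3.2, 17.8]
width: 0.0458
[0.59562477 0.1918432  0.18098853] [-1.56553212  3.22285493 17.76317963] [ 0.38716357  0.42698877 -0.04868424] 0.045790211296552516 [ 3.13732432 -0.00591837  0.94259258] -0.022990757133811712
```

```bash
python3 -m handwheel '{"delta_pos":[[0,0,0],[0,0,0],[0,0,0],[0,0,0],[0,0,0],[0,0,0],[0,0,0],[0,0,0]],"rotation":[[0,0,0],[0,0,-0.06],[0,0,-0.06],[0,0,-0.06],[0,0,-0.06],[0,0,-0.06],[0,0,-0.06],[0,0,0]],"claw":[1,1,1,1,1,1,1,1]}'
python3 - <<'E'
from h import *
o=robot.get_obs(); print(o["tool_pos"],o["wrist_force"],o["wrist_torque"],o["width"],o["ee_rot"],o["joint_torque"][5])
E
```

```text
time: 17.1
tool_pos: [0.5956, 0.1916, 0.182]
ee_rot: [3.135, -0.004, 1.303]
wrist_force: [-2.3, 2.1, 17.4]
width: 0.0456
[0.59558396 0.19162505 0.18197988] [-2.27850575  2.09374938 17.42582154] [0.3016231  0.41440983 0.02993311] 0.04563912600416346 [ 3.13462738 -0.00402467  1.30295113] -0.042816465720534325
```

```bash
python3 -m handwheel '{"delta_pos":[[0,0,0],[0,0,0],[0,0,0],[0,0,0],[0,0,0],[0,0,0],[0,0,0],[0,0,0]],"rotation":[[0,0,-0.03],[0,0,-0.03],[0,0,-0.03],[0,0,-0.03],[0,0,-0.03],[0,0,0],[0,0,0],[0,0,0]],"claw":[1,1,1,1,1,1,1,1]}'
python3 - <<'E'
from h import *
o=robot.get_obs(); print(o["tool_pos"],o["wrist_force"],o["wrist_torque"],o["width"],o["ee_rot"],o["joint_torque"][5])
s=cam("scene"); c=s["color"][:,:,::-1]
cv2.imwrite("pics/z9.png",cv2.convertScaleAbs(cv2.resize(c[170:230,340:400],(590,590),interpolation=cv2.INTER_NEAREST),alpha=1.5))
E
```

```text
time: 18.1
tool_pos: [0.5956, 0.1915, 0.1814]
ee_rot: [3.135, -0.003, 1.452]
wrist_force: [-2.3, 3.6, 16.0]
width: 0.0458
[0.5955851  0.19153738 0.18141907] [-2.31289399  3.60915103 16.04714575] [ 0.34164535  0.33380727 -0.00093225] 0.04582211625566534 [ 3.13457815e+00 -2.73710694e-03  1.45237180e+00] -0.002708355968934484
```

View pics/z9.png

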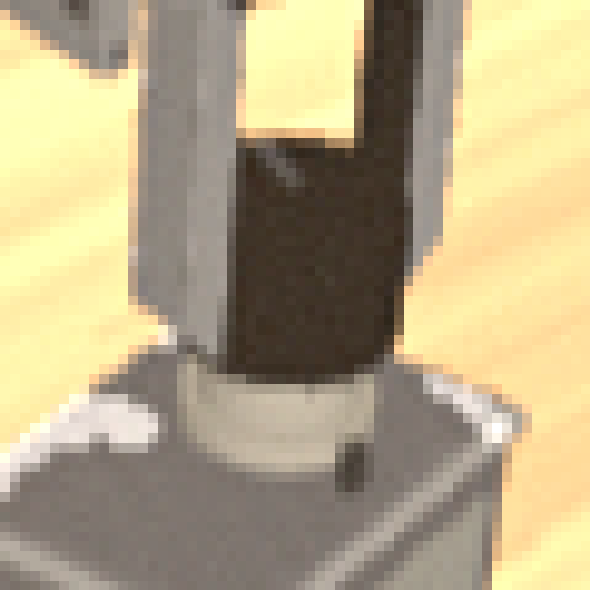

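```bash
python3 -m handwheel '{"delta_pos":[[0,0,0],[0,0,0],[0,0,0],[0,0,-12],[0,0,-40],[0,0,-40],[0,0,-40],[0,0,0]],"rotation":[[0,0,0],[0,0,0],[0,0,0],[0,0,0],[0,0,0],[0,0,0],[0,0,0],[0,0,0]],"claw":[-1,-1,-1,-1,-1,-1,-1,-1]}' && python3 -m handwheel '{"delta_pos":[[-33,-18,0],[-33,-18,0],[-33,-18,0],[-33,-18,0],[-33,-18,0],[-33,-18,0],[0,0,0],[0,0,0]],"rotation":[[0,0,0],[0,0,0],[0,0,0],[0,0,0],[0,0,0],[0,0,0],[0,0,0],[0,0,0]],"claw":[-1,-1,-1,-1,-1,-1,-1,-1]}'
python3 - <<'E'
from h import *
o=robot.get_obs(); print(o["tool_pos"],o["wrist_force"],o["width"])
t=cam("top"); b=t["color"][:,:,::-1]; s=cam("scene"); sb=s["color"][:,:,::-1]
g=lambda i,x,y,w:cv2.resize(i[y:y+w,x:x+w],(390,390),interpolation=cv2.INTER_NEAREST)
cv2.imwrite("pics/e10.png",cv2.convertScaleAbs(np.hstack([g(b,164,178,32),g(sb,350,178,42)]),alpha=1.4))
cv2.imwrite("pics/s10.png",sb)
E
```

```text
time: 19.15
tool_pos: [0.5959, 0.1911, 0.3126]
ee_rot: [3.133, -0.003, 1.452]
wrist_force: [-0.6, 0.8, 0.1]
width: 0.0939
time: 20.15
tool_pos: [0.4639, 0.0075, 0.3064]
ee_rot: [-3.141, -0.0, 1.452]
wrist_force: [-0.5, 0.2, 0.1]
width: 0.094
[0.46390211 0.00746654 0.3063529 ] [-0.48004837  0.22225687  0.13126248] 0.09397060525861221
```

View pics/e10.png

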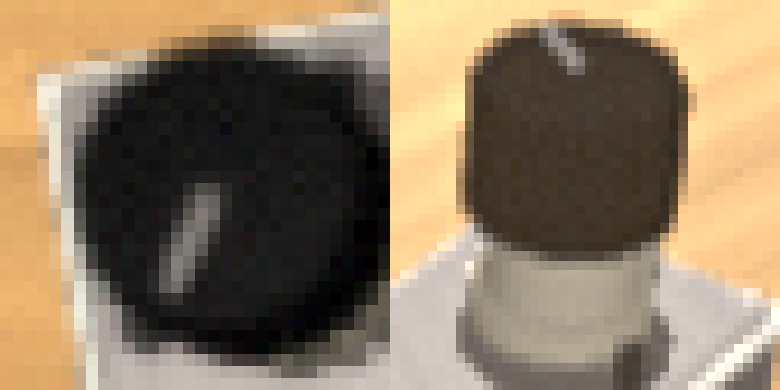

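View pics/s10.png

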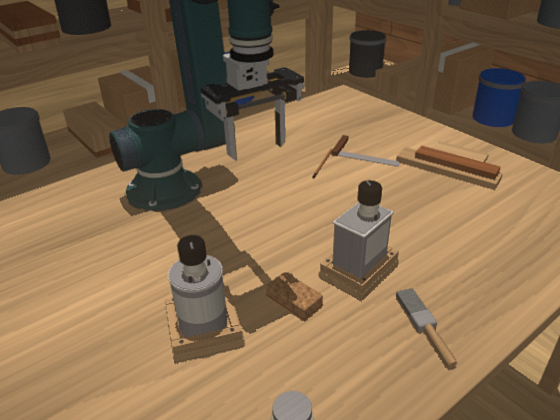

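The cap is back up at its full height. The tab is out of sight behind the neck on the open-pin side, the round tin is untouched and the gripper is clear of everything. I'm handing the job in.

```bash
python3 - <<'E'
from bench import robot
print(robot.close_job(), robot.get_obs()["time"])
E
```

```text
the job is handed in; nothing more can be done
the job is handed in; nothing more can be done
```

I gripped the flat tin's cap, pressed it about 7 mm (12–16 N) and turned it about 2.1 rad anticlockwise. I then let go and looked, re-gripped it, pressed to about 16–18 N and turned it another 0.5 rad. After that I let go, backed away and handed in at about 20 s of the 32 s.

**Last checks:**
- **Cap and robot:** the cap is back up, the gripper is open and clear, and the wrist force is about zero.
- **Collar:** the white tab has left the closed pin and is out of sight behind the neck on the open-pin side. That shows the collar at about 1.3 rad or more.
- **Round tin:** I never went near it, and it looks unchanged in the last scene picture.

**Not confirmed:**
- **Open stop:** neither camera could see the tab at the open stop, and I never felt a clear rise in torque there. That the stop was reached is inferred: the cap turned about 2.6 rad in all without slipping in the fingers, well beyond the 1.5 rad plus free play. Its height also rose and fell by up to 1 mm late in the turn, as if it was clicking over at the stop.
- **Cap position:** the two cameras disagreed by about 5 mm in x. The side force when I gripped the cap showed it was a further 3 mm off, and I corrected for that.

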